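# Put the pressed printing blocks away on their galleys

### The job

The printing blocks have been pressed flat under the iron weight. Take the pile apart from the top: first stand the weight in the wooden weight tray beside the smaller weight already there, then, one after another as they come off the pile, lay each block flat and carved face up, squarely inside the steel galley of its own size, its long side along the galley. Set things down without dropping or toppling them, and do not disturb the open ink tin or the small brayer.

Things in the scene. Friction and masses are not known exactly. Their poses are not given: they have to be found in the camera images.
- weight: Round cast-iron weight, about 0.4 kg, at the top of the pile: body 42 mm diameter and 34 mm tall, above it a narrow neck and a knob 21 mm across, 60 mm tall over all. It can be gripped by the body. Origin: centre of its underside; z up through the knob.
- block_small: Small block, carved with a sun: rectangular plywood printing block faced with grey lino, 50 x 62 x 23 mm (x by y by z; long side along y). At the start it lies under the weight, on the medium block. Origin: centre of its underside; z up, out of the carved face.
- block_medium: Medium block, carved with a leaf: rectangular plywood printing block faced with grey lino, 56 x 96 x 23 mm (x by y by z; long side along y). At the start it lies under the small block, on the large block. Origin: centre of its underside; z up, out of the carved face.
- block_large: Large block, carved with hills and furrows: rectangular plywood printing block faced with grey lino, 60 x 130 x 23 mm (x by y by z; long side along y). At the start it lies at the bottom of the pile, on a white 10 mm thick pressing board of 100 x 170 mm. The pile is loose, each block a little askew on the one below. Origin: centre of its underside; z up, out of the carved face.
- weight_tray: Dark wooden tray with cork floor, fixed, 84 x 136 mm outside (x by y), walls 6 mm thick and 12 mm high, floor 5 mm above the bench. A smaller iron weight (30 mm diameter, 45 mm tall) is fixed in it, axis at y = -42 mm; the big weight's free place is centred at x = 0, y = +18 mm. Origin: on the bench under the tray's centre; z up.
- galley_small: Shallow steel galley (tray), fixed, the smallest: clear floor 78 x 90 mm (x by y), for the small block, with 14 mm to spare all round. Floor 2 mm thick; walls 3 mm thick, tops 8 mm above the bench, on both long sides and the -y end; +y end open. Hold the block by its upper half to keep the fingertips above the walls. Origin: on the bench under the centre of the clear floor; z up.
- galley_medium: Shallow steel galley (tray), fixed, the middle one: clear floor 84 x 124 mm (x by y), for the medium block, with 14 mm to spare all round. Floor 2 mm thick; walls 3 mm thick, tops 8 mm above the bench, on both long sides and the -y end; +y end open. Hold the block by its upper half to keep the fingertips above the walls. Origin: on the bench under the centre of the clear floor; z up.
- galley_large: Shallow steel galley (tray), fixed, the largest: clear floor 88 x 158 mm (x by y), for the large block, with 14 mm to spare all round. Floor 2 mm thick; walls 3 mm thick, tops 8 mm above the bench, on both long sides and the -y end; +y end open. Hold the block by its upper half to keep the fingertips above the walls. Origin: on the bench under the centre of the clear floor; z up.
- ink_tin: Open round ink tin of dark ink, 60 mm diameter, 35 mm tall, standing loose on the bench; leave it alone. Origin: centre of its underside; z up.
- brayer: Small hand roller (brayer) lying loose on the bench, 30 mm tall: black rubber roller 50 mm long and 30 mm diameter, wire fork and wooden handle reaching 120 mm from the roller's axis along its -x; leave it alone. Origin: on the bench under the middle of the roller; x away from the handle, y along the roller, z up.

How it is judged:
By the outcome, as a careful person would: the job done as asked, in the order asked, and still so for the second after the job is handed in, with the robot touching nothing.
It also fails if it takes over 115 s, if anything falls off the work surface, if the arm or the gripper's body presses on something with over 40 N, if the wrist force passes 120 N, or if a joint passes its speed limit or range.

### The arm

A 6-joint arm with a two-finger parallel gripper is mounted at the origin on the work surface. World frame = base frame: x ahead of the robot, y to its left, z up, the work surface at z = 0. Lengths are in m, angles in rad, forces in N, time in s.
With the tool pointing down it reaches from about 0.275 to 1 m from the base axis. Payload 8.4 kg.
Tool frame: the origin (TCP) lies at the very end of the fingers, on their centre line; the grasp point (between the pads) lies 19 mm behind it (ctrl.grip_point_offset is the distance from the TCP to the grasp point, in m); z points along the fingers, y is the line along which they close (so a half turn about z gives the same grasp; the last joint's range is limited). The gripper opens to 85 mm and grips with 20 to 120 N. Pads are 22 mm wide; open, the fingers measure 114 mm over their backs; the gripper's body (76 mm by 85 mm) begins 54 mm behind the grasp point. The pads swing forward as they close: fully open they stand 13 mm farther back than shut.
Start: joints at [-1.347, 0.353, 1.633, -0, 1.155, -0.002], TCP at [0.14, -0.609, 0.231] pointing down, gripper open.
Joint ranges: [-2.63, 2.63], [-0.92, 2.1], [0.06, 2.66], [-1.3, 4.44], [0, 2.69], [-3.02, 3.02]. Speed limits (rad/s): [2.22, 2.22, 2.79, 3.14, 3.14, 3.14].

### API

Orientations are given as a 3x3 rotation matrix whose columns are the frame's x, y, z axes.
In Python, from workcell import ctrl gives the robot as it stands. The module is installed in compiled form; this text tells all that it offers.
- The arm moves only by the tool send_rows, never from a script. Its argument "targets" is a list that holds one entry, the list of rows, each a list of 4 numbers: the shift along the tool's x, y, z in mm, then the turn about the tool's z in degrees. A call has 1 to 10 rows; each row is the pose to reach, as a shift and turn from the pose commanded when the call began, along the tool's axes at that moment; what a row does not reach only later rows make up. A row lasts 1/8 s, in which the tool goes at most 62.5 mm and 10.7 degrees, less where a joint would pass 70% of its speed; a pose out of reach is approached as far as the arm can. A call with a gripper value outside its range is refused whole. "fingers" is the gripper command: -1 is shut, 1 is fully open, values between are in proportion, set as the call begins (left out, the last holds). The fingers move at their own pace and stop on an object; "force" is the grip in N (left out, the last holds). Time passes only in rows, so rows that repeat a pose let the fingers close. It gives the time, the measured TCP pose, the force, the opening and the grip force at its end, in the units of the state.
- ctrl.read_state(): the state, without advancing time (a new reading comes with each control period).
- ctrl.get_image(name): name is "scene" or "side" or "wrist"; returns a dict with "color" (420x560x3 uint8, blue, green, red), "range_z" (420x560 float32, m along the optical axis (not along the pixel's ray), 0 where there is no reading), "mtx" (3x3 intrinsics, pixels), "dist" ([k1, k2, p1, p2, k3] as OpenCV has them; the pictures are not rectified), "extrinsics" (4x4, takes a point from world to camera coordinates); the wrist camera has in their place "tool_from_camera" (4x4, takes a point from camera to tool coordinates, whose origin is the TCP and whose axes are the flange's). Camera axes: x right, y down, z forward; pixel columns grow to the right and rows downward; lengths in m; the calibration is good to about 2 mm. A picture is of the moment at which its call begins: read the wrist's pose just before it.
- ctrl.job_done(): hands the job in; it is judged then, once.
The state is a dict: "clock": time; "qpos": joint angles; "qd": joint speeds; "tau": joint torques, N m; "ee_pos": TCP position; "eef_rot": TCP orientation; "ft_force": force on the tool from outside, world axes, zero at the start; "torque": the same for the moment, N m; "gripper_width": finger opening in m; "gripper_force": force on a finger pad.
Only numpy, scipy, OpenCV 4.12 (cv2) and the standard library are available. Lean on these libraries where they do the work, as an engineer would, in place of code of your own. Each camera call takes 0.05 s, during which the arm holds its last target. There are 200 camera calls.

## Working session

There is one attempt and no reset: what is moved stays moved. The work goes in short steps, Python scripts to look and compute and a tool call to move; the robot and the scene stay as the last step left them, time stands still between calls to the robot, and variables do not carry over. Pictures are saved under pics/ and viewed, at most 14 in all, crops included, and the job is handed in when it is done.

Besides the shell and the picture viewer there is one more tool, called after ">>>" as a command line: name --argument value ..., lists and objects as JSON in quotes. send_rows: Moves the arm, as the interface text tells. Its arguments: {"type":"object","properties":{"targets":{"type":"array"},"fingers":{"type":"number"},"force":{"type":"number"}},"required":["targets"]}

```bash
ls; mkdir -p pics; cat > h.py <<'E'
import numpy as np, cv2, json
from workcell import ctrl
def world(im, st=None):
    "per-pixel world points"
    h,w=im["range_z"].shape
    u,v=np.meshgrid(np.arange(w),np.arange(h))
    p=cv2.undistortPoints(np.stack([u,v],-1).reshape(-1,1,2).astype(np.float64),im["mtx"],np.array(im["dist"])).reshape(h,w,2)
    z=im["range_z"].astype(float)
    P=np.dstack([p[...,0]*z,p[...,1]*z,z,np.ones_like(z)])
    if "extrinsics" in im: T=np.linalg.inv(im["extrinsics"])
    else:
        W=np.eye(4);W[:3,:3]=np.array(st["eef_rot"]);W[:3,3]=st["ee_pos"]
        T=W@np.array(im["tool_from_camera"])
    Q=P@T.T
    Q=Q[...,:3]; Q[z==0]=np.nan
    return Q
def shot(name):
    st=ctrl.read_state(); im=ctrl.get_image(name); return im,world(im,st),st
E
python3 - <<'E'
from h import *
for n in["scene","side"]:
    im,Q,st=shot(n); cv2.imwrite(f"pics/{n}0.png",im["color"]); np.savez(f"{n}0.npz",c=im["color"],Q=Q)
    print(n,np.round(np.linalg.inv(im["extrinsics"]),2).tolist())
print(st)
print(ctrl.grip_point_offset)
E
```

```text
pics
scene [[0.71, 0.49, -0.51, 1.11], [0.7, -0.51, 0.5, -0.57], [-0.02, -0.71, -0.7, 0.88], [0.0, 0.0, 0.0, 1.0]]
side [[0.97, -0.16, 0.17, 0.41], [-0.23, -0.69, 0.69, -0.56], [0.01, -0.71, -0.71, 0.65], [0.0, 0.0, 0.0, 1.0]]
{'clock': 0.05, 'qpos': array([-1.34739652e+00,  3.53641473e-01,  1.63413686e+00, -1.19856481e-05,
        1.15518377e+00, -2.38589521e-03]), 'qd': array([ 5.24297928e-05, -1.04821785e-03, -2.81737782e-03, -9.19997224e-04,
        5.99048561e-04,  4.69938880e-04]), 'tau': array([ 1.52216551e-03, -6.06883693e+01, -3.43168616e+01,  7.69042344e-05,
        3.95627838e-03,  3.15063730e-06]), 'ee_pos': array([ 0.13982052, -0.60867533,  0.23056468]), 'eef_rot': array([[ 9.74617425e-01,  2.23876698e-01, -3.14087656e-04],
       [ 2.23876918e-01, -9.74616514e-01,  1.33298253e-03],
       [-7.69128767e-06, -1.36946498e-03, -9.99999062e-01]]), 'ft_force': array([ 0.15817616, -1.62432408,  0.14889518]), 'torque': array([-0.03762227, -0.04385908,  0.01420201]), 'gripper_force': 0.0, 'gripper_width': 0.08528770353903094}
0.0187
```

View pics/scene0.png

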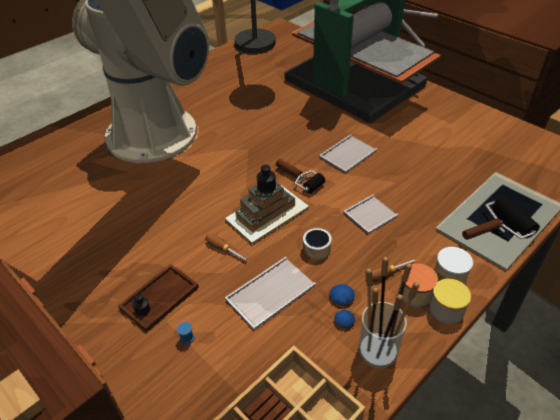

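View pics/side0.png

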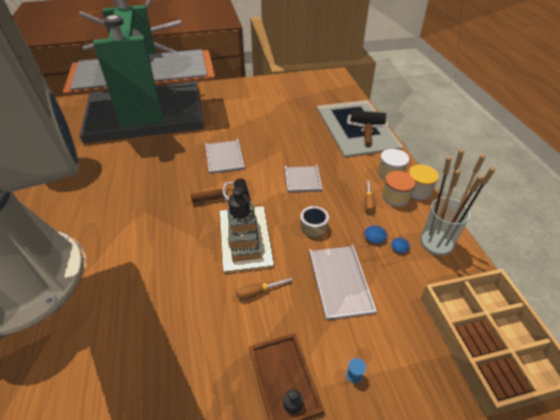

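The scene view shows the pile at about (267,205), the weight tray at (159,296), the large galley at (270,292), two smaller galleys at (348,153) and (370,214), the ink tin at (317,243) and the brayer at (305,178). The side view agrees.

```bash
python3 - <<'E'
from h import *
pts={"scene":{"tray":(159,296),"smallw":(141,304),"gl":(270,292),"g1":(348,153),"g2":(370,214),"wtop":(265,170),"tin":(317,238),"brayer":(315,183),"handle":(285,167),"screwdr":(225,248)},
"side":{"tray":(285,380),"gl":(342,281),"g1":(225,156),"g2":(303,178),"wtop":(240,184),"tin":(315,215),"handle":(205,196)}}
for n in pts:
    Q=np.load(f"{n}0.npz")["Q"]
    for k,(u,v) in pts[n].items(): print(n,k,np.round(np.nanmedian(Q[v-1:v+2,u-1:u+2].reshape(-1,3),0),3))
# merged top-down: color map
im=np.zeros((700,700,3),np.uint8); hz=np.full((700,700),-1.)
for n in pts:
    d=np.load(f"{n}0.npz");Q=d["Q"].reshape(-1,3);c=d["c"].reshape(-1,3)
    i=np.round((0.85-Q[:,0])*1000);j=np.round((0.45-Q[:,1])*1000)
    ok=(i>=0)&(i<700)&(j>=0)&(j<700)&(Q[:,2]<.2)
    for a,b,z,cc in zip(i[ok].astype(int),j[ok].astype(int),Q[ok,2],c[ok]): cv2.circle(im,(b,a),1,cc.tolist(),-1)
cv2.imwrite("pics/top.png",im[:600])
E
```

```text
scene tray [ 0.472 -0.31   0.006]
scene smallw [ 0.481 -0.354  0.031]
scene gl [ 0.624 -0.147  0.002]
scene g1 [0.449 0.307 0.001]
scene g2 [0.631 0.17  0.001]
scene wtop [0.459 0.005 0.136]
scene tin [0.614 0.005 0.035]
scene brayer [0.484 0.142 0.025]
scene handle [0.386 0.138 0.021]
scene screwdr [ 0.478 -0.14   0.015]
side tray [ 0.471 -0.315  0.005]
side gl [ 0.625 -0.151  0.001]
side g1 [0.452 0.302 0.002]
side g2 [0.633 0.169 0.001]
side wtop [0.471 0.149 0.029]
side tin [0.613 0.005 0.034]
side handle [0.386 0.136 0.02 ]
```

View pics/top.png

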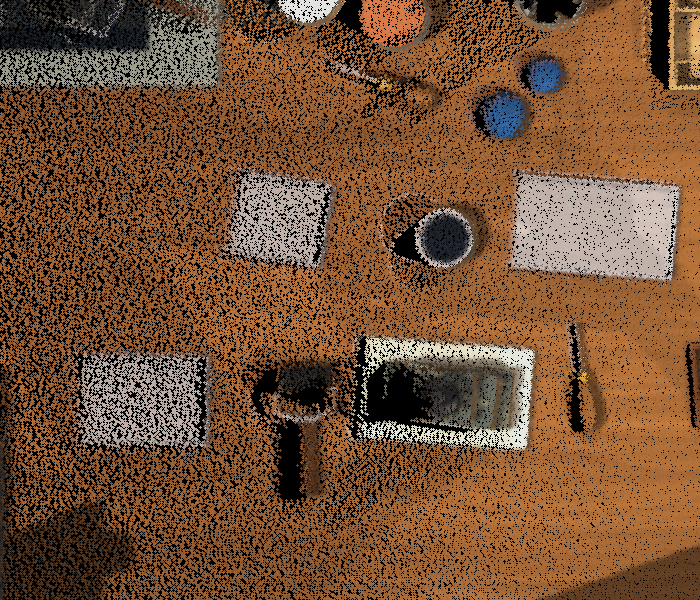

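The top-down map shows the medium galley (124 long) at about row 400, col 145, the small one at row 220, col 280, the large one at row 227, col 597, and the pile at row 395, col 445. That matches the sizes given. Next I move over the pile for a near look.

```bash
cat >> h.py <<'E'
def go(x,y,z,yaw=90):
    "shift (mm) in tool axes and turn (deg) to reach TCP x,y,z with tool x at world yaw (z down)"
    st=ctrl.read_state(); R=np.array(st["eef_rot"]); d=R.T@(np.array([x,y,z])-st["ee_pos"])*1000
    cur=np.degrees(np.arctan2(R[1,0],R[0,0])); t=-((yaw-cur+180)%360-180)
    print("go",[x,y,z,yaw],"->",np.round(d,1),"turn",round(t,2),"clock",round(st["clock"],2),"w",round(st["gripper_width"]*1e3,1),"g",np.round(st["gripper_force"],1),"ft",np.round(st["ft_force"],1))
E
python3 - <<'E'
from h import *
im=ctrl.get_image("wrist"); print(np.round(im["tool_from_camera"],3),im["mtx"],im["dist"]); cv2.imwrite("pics/w0.png",im["color"])
go(.47,-.30,.3); go(.40,.005,.30)
E
```

```text
[[-0.    -0.955 -0.297  0.076]
 [ 1.    -0.     0.001  0.   ]
 [-0.001 -0.297  0.955 -0.144]
 [ 0.     0.     0.     1.   ]] [[363.91142335   0.         283.63620213]
 [  0.         363.91142335 207.7530056 ]
 [  0.           0.           1.        ]] [-0.00415996  0.          0.          0.          0.        ]
go [0.47, -0.3, 0.3, 90] -> [ 390.9 -227.1  -69. ] turn -77.06 clock 0.15 w 85.3 g 0.0 ft [0.5 0.  0.5]
go [0.4, 0.005, 0.3, 90] -> [ 391.  -540.   -68.7] turn -77.06 clock 0.15 w 85.3 g 0.0 ft [0.5 0.  0.5]
```

>>> send_rows --targets '[[[55, -30, -10, -9.6], [110, -60, -20, -19.3], [165, -90, -30, -28.9], [220, -120, -40, -38.5], [275, -150, -55, -48.2], [330, -190, -65, -57.8], [391, -227, -69, -67.4], [391, -227, -69, -77], [391, -227, -69, -77]]]' --fingers 1

```text
clock: 1.27
ee_pos: [0.471, -0.2991, 0.3001]
eef_rot: [[-0.001, 1.0, -0.0], [1.0, 0.001, 0.0], [0.0, -0.0, -1.0]]
ft_force: [-0.9, 0.4, 0.9]
gripper_width: 0.0855
gripper_force: 0.0
```

```bash
python3 - <<'E'
from h import *
im,Q,st=shot("wrist"); cv2.imwrite("pics/w1.png",im["color"]); np.savez("w1.npz",c=im["color"],Q=Q)
go(.5,-.05,.32)
E
```

```text
go [0.5, -0.05, 0.32, 90] -> [250.1  29.2 -20. ] turn -0.13 clock 1.32 w 85.6 g 0.0 ft [ 0.3 -0.4  0.8]
```

View pics/w1.png

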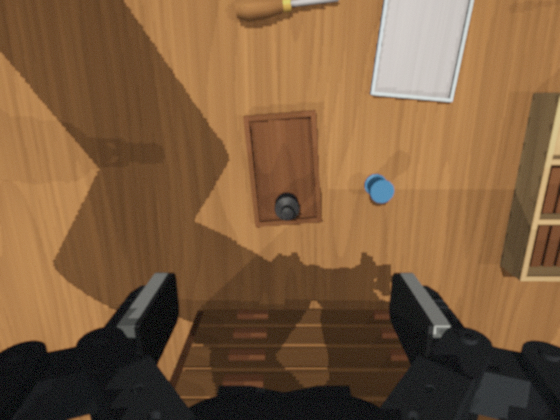

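The wrist view shows the tray with corners at about (247,115), (315,111), (321,220) and (258,225), and the small weight at (287,207). The near end of the large galley is at (412,98).

```bash
python3 - <<'E'
from h import *
d=np.load("w1.npz");Q=d["Q"];c=d["c"]
b=Q[160:200,180:230];print("bench",np.nanmean(b[...,2]),np.nanstd(b[...,2]))
def fit(u0,v0,u1,v1,lo,hi):
    q=Q[v0:v1,u0:u1].reshape(-1,3); q=q[(q[:,2]>lo)&(q[:,2]<hi)]
    r=cv2.minAreaRect((q[:,:2]*1000).astype(np.float32)); return len(q),np.round(r[0],1),np.round(r[1],1),round(r[2],1)
print("rim",fit(235,95,335,240,.007,.016)); print("rim tight",fit(235,95,335,240,.009,.014)); print("w",fit(255,180,310,230,.025,.06))
E
```

```text
bench 0.0010699384731689516 0.0008249350930551024
rim (4708, array([ 470.8, -311.9]), array([ 84.2, 136.4]), 4.8)
rim tight (1680, array([ 470.8, -311.9]), array([ 84.1, 136.5]), 4.7)
w (477, array([ 473.9, -352.9]), array([28.8, 28.4]), 1.4)
```

>>> send_rows --targets '[[[60, 7, -5, 0], [120, 14, -10, 0], [180, 20, -15, 0], [230, 29, -20, 0], [230, 29, -20, 0]]]'

```text
clock: 1.95
ee_pos: [0.4994, -0.0688, 0.3206]
eef_rot: [[0.002, 1.0, 0.0], [1.0, -0.002, 0.0], [0.0, 0.0, -1.0]]
ft_force: [-0.2, -0.6, -0.7]
gripper_width: 0.0854
gripper_force: 0.0
```

```bash
python3 - <<'E'
from h import *
im,Q,st=shot("wrist"); cv2.imwrite("pics/w2.png",im["color"]); np.savez("w2.npz",c=im["color"],Q=Q)
E
```

```text
(no output)
```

View pics/w2.png

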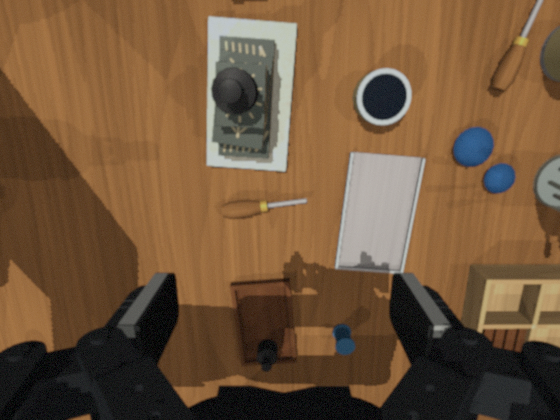

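The view shows the pile at about (240,95) with the weight knob at (234,92), the ink tin at (384,97) and the large galley at (381,212).

```bash
cat >> h.py <<'E'
def fitrect(Q,x0,x1,y0,y1,lo,hi):
    q=Q.reshape(-1,3); q=q[(q[:,2]>lo)&(q[:,2]<hi)&(q[:,0]>x0)&(q[:,0]<x1)&(q[:,1]>y0)&(q[:,1]<y1)]
    if len(q)<10: return len(q)
    # trim isolated points via 1 mm raster opening
    m=np.zeros((600,600),np.uint8); s=1.0
    ij=np.round((q[:,:2]-[x0,y0])*1000+20).astype(int); ij=ij[(ij<599).all(1)]
    m[ij[:,0],ij[:,1]]=255; m=cv2.morphologyEx(m,cv2.MORPH_CLOSE,np.ones((5,5))); m=cv2.morphologyEx(m,cv2.MORPH_OPEN,np.ones((3,3)))
    ii=np.argwhere(m)
    r=cv2.minAreaRect(ii.astype(np.float32)); c=np.array(r[0])-20+np.array([x0,y0])*1000
    return len(q),"c",np.round(c,1),"size",np.round(r[1],1),"ang",round(r[2],1)
E
python3 - <<'E'
from h import *
Q=np.load("w2.npz")["Q"]
for n,a in dict(knob=(.13,.145),body=(.108,.118),sm=(.074,.084),med=(.052,.061),lg=(.029,.038),board=(.006,.014)).items(): print(n,fitrect(Q,.38,.54,-.12,.13,*a))
print("gl wall",fitrect(Q,.55,.7,-.24,-.055,.0055,.012)); print("gl all",fitrect(Q,.55,.7,-.24,-.055,.0045,.012))
print("tin",fitrect(Q,.56,.66,-.05,.06,.028,.045))
go(.457,.004,.2)
E
```

```text
knob (499, 'c', array([453.5,  10. ]), 'size', array([20., 19.]), 'ang', 90.0)
body (1177, 'c', array([453.,  10.]), 'size', array([40., 40.]), 'ang', 90.0)
sm (1545, 'c', array([455.2,   5.7]), 'size', array([62.3, 50.9]), 'ang', 86.8)
med (1672, 'c', array([4.538e+02, 2.000e-01]), 'size', array([96.8, 56.7]), 'ang', 81.5)
lg (1735, 'c', array([455.4,   0.9]), 'size', array([130.6,  60.2]), 'ang', 86.2)
board (5667, 'c', array([458.1,   2.7]), 'size', array([171. , 100.9]), 'ang', 85.6)
gl wall (925, 'c', array([ 623.7, -146.9]), 'size', array([161.8,  95.7]), 'ang', 85.4)
gl all (1328, 'c', array([ 623.7, -146.9]), 'size', array([161.9,  95.7]), 'ang', 85.3)
tin (2424, 'c', array([612.5,   4.5]), 'size', array([59., 61.]), 'ang', 90.0)
go [0.457, 0.004, 0.2, 90] -> [ 74.3 -42.3 120.2] turn -0.11 clock 2.0 w 85.4 g 0.0 ft [-0.2 -1.2 -0.2]
```

>>> send_rows --targets '[[[40, -23, 40, 0], [80.3, -46.3, 80, 0], [80.3, -46.3, 130, 0], [80.3, -46.3, 175, 0], [80.3, -46.3, 210, 0], [80.3, -46.3, 230, 0], [80.3, -46.3, 237, 0], [80.3, -46.3, 237, 0]]]'

```text
clock: 3.0
ee_pos: [0.4531, 0.0089, 0.0833]
eef_rot: [[0.003, 1.0, -0.001], [1.0, -0.003, -0.0], [-0.0, -0.001, -1.0]]
ft_force: [0.2, -0.3, 0.4]
gripper_width: 0.0855
gripper_force: 0.0
```

>>> send_rows --targets '[[[0, 0, 0, 0], [0, 0, 0, 0], [0, 0, 0, 0], [0, 0, 0, 0], [0, 0, 0, 0], [0, 0, 0, 0]]]' --fingers -1 --force 40

```text
clock: 3.75
ee_pos: [0.4533, 0.01, 0.0841]
eef_rot: [[0.001, 1.0, 0.001], [1.0, -0.001, -0.0], [-0.0, 0.001, -1.0]]
ft_force: [-3.1, -1.2, 8.6]
gripper_width: 0.0404
gripper_force: 39.5
```

```bash
python3 - <<'E'
from h import *
go(.453,.010,.083)
im=ctrl.get_image("side"); cv2.imwrite("pics/s1.png",cv2.resize(im["color"][140:300,180:340],None,fx=3,fy=3))
E
```

```text
go [0.453, 0.01, 0.083, 90] -> [ 0.  -0.3  1.1] turn -0.04 clock 3.75 w 40.4 g 39.5 ft [-3.1 -1.2  8.6]
```

View pics/s1.png

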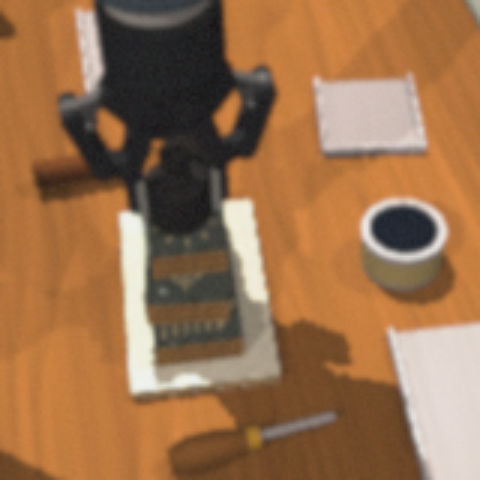

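The fingers hold the weight body between the pads, and the stack below is unmoved. I lift and then check the finger profile before going near the tray.

>>> send_rows --targets '[[[0, 0, -5, 0], [0, 0, -20, 0], [0, 0, -50, 0], [0, 0, -85, 0], [0, 0, -85, 0]]]'

```text
clock: 4.42
ee_pos: [0.4551, 0.01, 0.1712]
eef_rot: [[0.001, 1.0, 0.006], [1.0, -0.001, 0.0], [0.0, 0.006, -1.0]]
ft_force: [-0.4, -0.2, -3.8]
gripper_width: 0.0405
gripper_force: 41.4
```

```bash
python3 - <<'E'
from h import *
for n in("side","scene"):
    im,Q,st=shot(n); R=np.array(st["eef_rot"]); p=(Q.reshape(-1,3)-st["ee_pos"])@R*1000
    p=p[(abs(p[:,0])<45)&(abs(p[:,1])<110)]
    print(n)
    for z in range(20,-110,-10):
        s=p[(p[:,2]<z)&(p[:,2]>=z-10)]
        if len(s)>5: print(z-5,len(s),"y",np.round(np.percentile(s[:,1],[1,99]),0),"x",np.round(np.percentile(s[:,0],[1,99]),0))
go(.4693,-.294,.12,4.75)
Q=Q; print(fitrect(Q,.38,.54,-.12,.13,.074,.084))
E
```

```text
side
5 52 y [-21.  19.] x [-21.  -3.]
-5 115 y [-31.  28.] x [-22.  -5.]
-15 160 y [-34.  32.] x [-21.  -5.]
-25 282 y [-34.  31.] x [-21.  13.]
-35 140 y [-34.  31.] x [-14.   9.]
-45 146 y [-49.  48.] x [-14.  -1.]
-55 321 y [-53.  50.] x [-14.  10.]
-65 160 y [-57.  56.] x [-19.  12.]
-75 239 y [-61.  58.] x [-18.  10.]
-85 252 y [-63.  62.] x [-18.  -4.]
-95 361 y [-68.  64.] x [-21.  -1.]
-105 501 y [-66.  63.] x [-20.  11.]
scene
5 26 y [-9. 21.] x [-21.  -6.]
-5 74 y [-26.  33.] x [-21.   5.]
-15 95 y [-34.  35.] x [-21.   5.]
-25 149 y [-29.  35.] x [-21.   7.]
-35 105 y [-27.  34.] x [-18.   8.]
-45 98 y [-43.  50.] x [-14.  12.]
-55 178 y [-52.  55.] x [-14.  10.]
-65 123 y [-56.  59.] x [-17.  12.]
-75 191 y [-58.  61.] x [-17.  12.]
-85 148 y [-61.  65.] x [-18.  10.]
-95 210 y [-63.  68.] x [-20.  10.]
-105 251 y [-61.  68.] x [-20.  10.]
go [0.4693, -0.294, 0.12, 4.75] -> [-304.    16.5   48.4] turn 85.19 clock 4.53 w 40.6 g 41.4 ft [-0.1  0.7 -3.9]
(466, 'c', array([457.3,   5.8]), 'size', array([62.4, 52.3]), 'ang', 86.4)
```

>>> send_rows --targets '[[[-25, 1, 0, 3], [-70, 4, 0, 9], [-125, 7, 10, 18], [-180, 10, 20, 27], [-235, 13, 30, 36], [-280, 15, 40, 40.2], [-304, 16.5, 48, 40.2], [-304, 16.5, 48, 40.2], [-304, 16.5, 48, 40.2]]]'

```text
clock: 5.65
ee_pos: [0.4688, -0.2929, 0.1196]
eef_rot: [[0.646, 0.764, -0.001], [0.764, -0.646, 0.001], [0.0, -0.002, -1.0]]
ft_force: [0.8, 0.3, -4.2]
gripper_width: 0.0403
gripper_force: 41.4
```

```bash
python3 - <<'E'
from h import *
go(.4693,-.294,.012,49.75)
im,Q,st=shot("side"); print(fitrect(Q,.42,.52,-.35,-.24,st["ee_pos"][2]+.05,st["ee_pos"][2]+.06)); 
s=Q[(abs(Q[...,0]-.47)<.03)&(abs(Q[...,1]+.294)<.03)]; 
print(np.round(np.percentile(s[s[:,2]>.03][:,2],[0,1,2,5]),4))
E
```

```text
go [0.4693, -0.294, 0.012, 49.75] -> [ -0.6   1.3 107.6] turn 0.04 clock 5.65 w 40.3 g 41.4 ft [ 0.8  0.3 -4.2]
(444, 'c', array([ 465.1, -292.1]), 'size', array([25.3, 97. ]), 'ang', 50.0)
[0.1127 0.1206 0.1259 0.1379]
```

>>> send_rows --targets '[[[-0.6, 1, 40, 0], [-0.6, 1.2, 75, 0], [-0.6, 1.3, 95, 0], [-0.6, 1.3, 103, 0], [-0.6, 1.3, 105, 0], [-0.6, 1.3, 105, 0]]]'

```text
clock: 6.45
ee_pos: [0.4706, -0.2954, 0.0161]
eef_rot: [[0.646, 0.763, 0.001], [0.763, -0.646, -0.001], [0.0, 0.001, -1.0]]
ft_force: [1.9, 0.8, -2.8]
gripper_width: 0.0402
gripper_force: 41.4
```

>>> send_rows --targets '[[[0, 0, 1, 0], [0, 0, 2, 0], [0, 0, 2, 0]]]'

```text
clock: 6.82
ee_pos: [0.47, -0.2954, 0.0134]
eef_rot: [[0.646, 0.763, 0.0], [0.763, -0.646, -0.0], [0.0, 0.0, -1.0]]
ft_force: [0.0, 0.7, -4.0]
gripper_width: 0.0406
gripper_force: 41.4
```

>>> send_rows --targets '[[[0, 0, 1, 0], [0, 0, 2, 0], [0, 0, 2, 0]]]'

```text
clock: 7.2
ee_pos: [0.47, -0.2954, 0.0113]
eef_rot: [[0.646, 0.763, -0.0], [0.763, -0.646, -0.0], [-0.0, -0.0, -1.0]]
ft_force: [-0.6, -0.1, -4.1]
gripper_width: 0.0404
gripper_force: 41.5
```

>>> send_rows --targets '[[[0, 0, 0.7, 0], [0, 0, 1.3, 0], [0, 0, 1.3, 0]]]'

```text
clock: 7.58
ee_pos: [0.47, -0.2954, 0.0111]
eef_rot: [[0.646, 0.763, 0.0], [0.763, -0.646, -0.0], [-0.0, 0.0, -1.0]]
ft_force: [-4.5, 3.0, 13.6]
gripper_width: 0.0402
gripper_force: 43.1
```

>>> send_rows --targets '[[[0, 0, -0.5, 0], [0, 0, -0.5, 0], [0, 0, -0.5, 0]]]' --fingers 0.16

```text
clock: 7.95
ee_pos: [0.4701, -0.2954, 0.0105]
eef_rot: [[0.646, 0.763, 0.0], [0.763, -0.646, -0.0], [0.0, 0.0, -1.0]]
ft_force: [-0.5, -0.0, -0.5]
gripper_width: 0.0495
gripper_force: 0.0
```

>>> send_rows --targets '[[[0, 0, -5, 0], [0, 0, -25, 0], [0, 0, -60, 0], [0, 0, -110, 0], [0, 0, -160, 0], [0, 0, -200, 0], [0, 0, -200, 0]]]'

```text
clock: 8.82
ee_pos: [0.4717, -0.2964, 0.2142]
eef_rot: [[0.646, 0.763, 0.006], [0.763, -0.646, -0.003], [0.001, 0.006, -1.0]]
ft_force: [-0.0, 0.0, -0.5]
gripper_width: 0.0493
gripper_force: 0.0
```

```bash
python3 - <<'E'
from h import *
go(.49,.03,.28,90)
for n in("side","scene"):
    im,Q,st=shot(n)
    print(n,"body",fitrect(Q,.42,.52,-.32,-.25,.034,.044),"knob",fitrect(Q,.42,.52,-.32,-.25,.058,.075))
E
```

```text
go [0.49, 0.03, 0.28, 90] -> [ 261.  -196.6  -66.8] turn -40.26 clock 8.82 w 49.3 g 0.0 ft [-0.   0.  -0.5]
side body (357, 'c', array([ 469.1, -296.9]), 'size', array([36.7, 40.2]), 'ang', 78.7) knob (148, 'c', array([ 468.5, -296. ]), 'size', array([18.8, 20.1]), 'ang', 26.6)
scene body (220, 'c', array([ 474.4, -295.1]), 'size', array([41.1, 36. ]), 'ang', 70.8) knob (85, 'c', array([ 472.3, -294.4]), 'size', array([19.2, 19.7]), 'ang', 63.4)
```

>>> send_rows --targets '[[[20, -14, -20, -2], [65, -45, -45, -8], [115, -80, -75, -16], [165, -115, -105, -24], [220, -150, -130, -32], [275, -188, -147, -40.2], [330, -226, -147, -40.2], [380, -262, -147, -40.2], [410, -283.5, -147, -40.2], [410, -283.5, -147, -40.2]]]' --fingers 1

```text
clock: 10.18
ee_pos: [0.5179, 0.2043, 0.3551]
eef_rot: [[-0.003, 1.0, -0.003], [1.0, 0.003, -0.0], [-0.0, -0.003, -1.0]]
ft_force: [-0.5, -0.2, -0.1]
gripper_width: 0.0859
gripper_force: 0.0
```

```bash
python3 - <<'E'
from h import *
im,Q,st=shot("wrist"); np.savez("w3.npz",c=im["color"],Q=Q); cv2.imwrite("pics/w3.png",im["color"])
go(.456,.006,.2)
print("sm",fitrect(Q,.38,.54,-.12,.13,.074,.084)); print("med",fitrect(Q,.38,.54,-.12,.13,.052,.061)); print("lg",fitrect(Q,.38,.54,-.12,.13,.029,.038))
for lo in(.0045,.006):
    print("gs",fitrect(Q,.57,.70,.10,.24,lo,.012)); print("gm",fitrect(Q,.38,.52,.22,.39,lo,.012))
print("brayer",fitrect(Q,.35,.55,.09,.21,.022,.036))
E
```

```text
go [0.456, 0.006, 0.2, 90] -> [-196.1  -61.8  155.7] turn 0.13 clock 10.22 w 85.2 g 0.0 ft [ 0.  -0.3  0.7]
sm (1636, 'c', array([455.3,   6.2]), 'size', array([63.8, 50.4]), 'ang', 87.3)
med (688, 'c', array([453.7,   1. ]), 'size', array([97.4, 56. ]), 'ang', 81.1)
lg (880, 'c', array([458.5,  32.5]), 'size', array([195.,  59.]), 'ang', 90.0)
gs (751, 'c', array([631.5, 167.5]), 'size', array([93.4, 85.2]), 'ang', 80.8)
gm (1012, 'c', array([450.2, 304.6]), 'size', array([126.2,  91. ]), 'ang', 89.1)
gs (505, 'c', array([631.5, 167.5]), 'size', array([93.4, 85.2]), 'ang', 80.8)
gm (750, 'c', array([450.3, 304.6]), 'size', array([126.4,  90.8]), 'ang', 89.0)
brayer (1398, 'c', array([421., 147.]), 'size', array([ 50., 132.]), 'ang', 90.0)
```

View pics/w3.png

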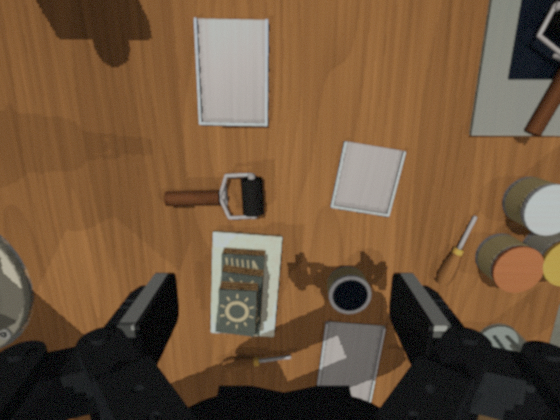

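The image confirms the galleys: medium at (232,72), small at (368,178). The small sun block now lies on top at (240,310). Picking it.

>>> send_rows --targets '[[[-45, -15, 20, 1], [-95, -30, 70, 2], [-145, -46, 120, 3.1], [-190, -60, 160, 3.1], [-196, -62.5, 200, 3.1], [-196, -62.5, 240, 3.1], [-196, -62.5, 272, 3.1], [-196, -62.5, 286, 3.1], [-196, -62.5, 289.5, 3.1], [-196, -62.5, 289.5, 3.1]]]'

```text
clock: 11.48
ee_pos: [0.4563, 0.0046, 0.0686]
eef_rot: [[0.055, 0.998, 0.001], [0.998, -0.055, -0.0], [-0.0, 0.001, -1.0]]
ft_force: [-0.3, 0.2, -0.8]
gripper_width: 0.0854
gripper_force: 0.0
```

```bash
python3 - <<'E'
from h import *
go(.4553,.006,.066,87)
im,Q,st=shot("wrist"); cv2.imwrite("pics/w4.png",im["color"])
E
```

```text
go [0.4553, 0.006, 0.066, 87] -> [ 1.3 -1.1  2.6] turn -0.17 clock 11.47 w 85.4 g 0.0 ft [-0.3  0.2 -0.8]
```

View pics/w4.png

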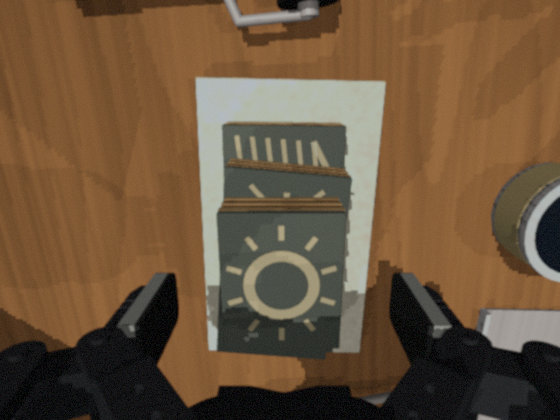

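The fingers straddle the small block at (282,280), centred between the pads.

>>> send_rows --targets '[[[1.3, -0.8, 1.8, 0], [1.3, -0.8, 1.8, 0]]]'

```text
clock: 11.78
ee_pos: [0.4554, 0.0063, 0.0666]
eef_rot: [[0.055, 0.998, 0.001], [0.998, -0.055, 0.0], [0.0, 0.001, -1.0]]
ft_force: [0.8, -0.7, -0.1]
gripper_width: 0.0854
gripper_force: 0.0
```

>>> send_rows --targets '[[[0, 0, 0, 0], [0, 0, 0, 0], [0, 0, 0, 0], [0, 0, 0, 0], [0, 0, 0, 0], [0, 0, 0, 0]]]' --fingers -1 --force 35

```text
clock: 12.52
ee_pos: [0.4553, 0.0062, 0.0665]
eef_rot: [[0.055, 0.998, 0.0], [0.998, -0.055, 0.0], [0.0, 0.0, -1.0]]
ft_force: [-0.8, -0.2, 5.8]
gripper_width: 0.0488
gripper_force: 35.9
```

>>> send_rows --targets '[[[0, 0, -3, 0], [0, 0, -10, 0], [0, 0, -30, 0], [0, 0, -55, 0], [0, 0, -80, 0], [0, 0, -80, 0]]]'

```text
clock: 13.28
ee_pos: [0.4565, 0.0062, 0.148]
eef_rot: [[0.055, 0.998, 0.004], [0.998, -0.055, 0.0], [0.0, 0.004, -1.0]]
ft_force: [-0.1, 0.3, -0.3]
gripper_width: 0.0492
gripper_force: 36.6
```

```bash
python3 - <<'E'
from h import *
go(.6317,.169,.10,80.8)
im,Q,st=shot("side"); z=st["ee_pos"][2]
s=Q[(abs(Q[...,0]-st["ee_pos"][0])<.02)&(abs(Q[...,1]-st["ee_pos"][1])<.035)&(Q[...,2]>z-.035)&(Q[...,2]<z+.01)]
print(z,np.round(np.percentile(s[:,2],[0,2,5,10]),4))
print("med",fitrect(Q,.38,.54,-.12,.13,.052,.061))
im,Q,st=shot("wrist"); cv2.imwrite("pics/w5.png",im["color"])
print("smtop",fitrect(Q,.38,.54,-.12,.13,z+.008,z+.020))
E
```

```text
go [0.6317, 0.169, 0.1, 80.8] -> [172.2 165.7  48.7] turn 6.04 clock 13.28 w 49.2 g 36.6 ft [-0.1  0.3 -0.3]
0.14798213003112198 [0.1358 0.1372 0.1377 0.1391]
med (947, 'c', array([4.527e+02, 1.000e-01]), 'size', array([97.1, 56. ]), 'ang', 82.2)
smtop (18346, 'c', array([454.5,   6.2]), 'size', array([63.7, 60.2]), 'ang', 87.1)
```

>>> send_rows --targets '[[[15, 15, 0, 1], [50, 48, 0, 3], [90, 87, 0, 5], [130, 126, 10, 6], [160, 155, 30, 6], [172, 165.7, 48, 6], [172, 165.7, 48, 6], [172, 165.7, 48, 6]]]'

```text
clock: 14.38
ee_pos: [0.6292, 0.1682, 0.0976]
eef_rot: [[0.159, 0.987, -0.002], [0.987, -0.159, -0.001], [-0.001, -0.002, -1.0]]
ft_force: [0.5, 0.2, -0.4]
gripper_width: 0.0491
gripper_force: 36.5
```

```bash
python3 - <<'E'
from h import *
go(.6317,.169,.0155,80.8)
im,Q,st=shot("wrist"); z=st["ee_pos"][2]
print("smtop",fitrect(Q,.55,.72,.08,.26,z+.008,z+.017)); print("gs",fitrect(Q,.57,.70,.10,.24,.0055,.012))
E
```

```text
go [0.6317, 0.169, 0.0155, 80.8] -> [ 1.3  2.5 82.1] turn 0.03 clock 14.38 w 49.1 g 36.5 ft [ 0.5  0.2 -0.4]
smtop (17935, 'c', array([630.4, 167.8]), 'size', array([63.9, 57. ]), 'ang', 81.3)
gs (762, 'c', array([635.2, 190.2]), 'size', array([47.8, 84.8]), 'ang', 80.5)
```

>>> send_rows --targets '[[[1, 2, 30, 0], [1.3, 2.3, 58, 0], [1.3, 2.3, 73, 0], [1.3, 2.3, 80, 0], [1.3, 2.3, 82, 0], [1.3, 2.3, 82, 0], [1.3, 2.3, 82, 0]]]'

```text
clock: 15.3
ee_pos: [0.6331, 0.1698, 0.0169]
eef_rot: [[0.159, 0.987, 0.001], [0.987, -0.159, 0.0], [0.0, 0.001, -1.0]]
ft_force: [0.7, 0.6, -0.7]
gripper_width: 0.0488
gripper_force: 36.6
```

>>> send_rows --targets '[[[0, 0, 1, 0], [0, 0, 2, 0], [0, 0, 2, 0]]]'

```text
clock: 15.68
ee_pos: [0.6325, 0.1696, 0.0141]
eef_rot: [[0.159, 0.987, -0.0], [0.987, -0.159, -0.0], [-0.0, -0.0, -1.0]]
ft_force: [-0.0, 0.3, -1.3]
gripper_width: 0.0488
gripper_force: 36.6
```

>>> send_rows --targets '[[[0, 0, 0.5, 0], [0, 0, 1, 0], [0, 0, 1, 0]]]'

```text
clock: 16.05
ee_pos: [0.6326, 0.1696, 0.0131]
eef_rot: [[0.159, 0.987, -0.0], [0.987, -0.159, -0.0], [-0.0, -0.0, -1.0]]
ft_force: [-0.5, -0.4, 0.1]
gripper_width: 0.0489
gripper_force: 36.6
```

>>> send_rows --targets '[[[0, 0, 0.5, 0], [0, 0, 1, 0], [0, 0, 1, 0]]]'

```text
clock: 16.42
ee_pos: [0.6327, 0.1697, 0.0126]
eef_rot: [[0.159, 0.987, 0.0], [0.987, -0.159, -0.0], [0.0, 0.0, -1.0]]
ft_force: [-1.9, -1.2, 5.2]
gripper_width: 0.0492
gripper_force: 37.1
```

Contact made. I open, retract upward, then swing back towards the pile.

>>> send_rows --targets '[[[0, 0, -0.5, 0], [0, 0, -0.5, 0], [0, 0, -0.5, 0], [0, 0, -0.5, 0], [0, 0, -15, 0], [0, 0, -50, 0], [0, 0, -100, 0], [0, 0, -150, 0], [0, 0, -180, 0]]]' --fingers 1

```text
clock: 17.55
ee_pos: [0.6336, 0.1699, 0.1964]
eef_rot: [[0.159, 0.987, 0.004], [0.987, -0.159, 0.001], [0.002, 0.004, -1.0]]
ft_force: [0.6, 0.1, 0.6]
gripper_width: 0.0851
gripper_force: 0.0
```

```bash
python3 - <<'E'
from h import *
im,Q,st=shot("wrist"); cv2.imwrite("pics/w6.png",im["color"])
print("sm",fitrect(Q,.57,.70,.10,.24,.020,.030)); print("gs",fitrect(Q,.57,.70,.10,.24,.0055,.012))
go(.454,.02,.20,82)
E
```

```text
sm (3874, 'c', array([632.6, 169.5]), 'size', array([62.7, 50.7]), 'ang', 80.8)
gs (1080, 'c', array([631.7, 167.7]), 'size', array([93.2, 84.7]), 'ang', 80.8)
go [0.454, 0.02, 0.2, 82] -> [-177.3 -154.9   -1.9] turn -1.16 clock 17.6 w 85.3 g 0.0 ft [0.7 0.8 3.7]
```

View pics/w6.png

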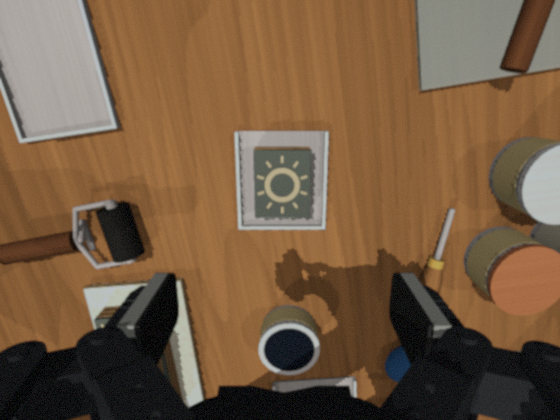

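The small block lies square in its galley at (283,183), with the open end towards +y. Medium block next.

>>> send_rows --targets '[[[-25, -19, 0, 0], [-70, -54, 0, -0.8], [-120, -93, 0, -0.8], [-165, -128, 15, -0.8], [-190, -147, 35, -0.8], [-196.6, -152.3, 48, -0.8], [-196.6, -152.3, 48, -0.8], [-196.6, -152.3, 48, -0.8]]]'

```text
clock: 18.6
ee_pos: [0.4525, 0.0004, 0.1449]
eef_rot: [[0.145, 0.989, 0.002], [0.989, -0.145, 0.0], [0.0, 0.002, -1.0]]
ft_force: [0.1, -0.6, 0.9]
gripper_width: 0.0853
gripper_force: 0.0
```

```bash
python3 - <<'E'
from h import *
im,Q,st=shot("wrist")
print("med",fitrect(Q,.38,.54,-.12,.11,.052,.061));print("lg",fitrect(Q,.38,.54,-.12,.11,.029,.038))
go(.4535,.0005,.043,81.6)
E
```

```text
med (11503, 'c', array([453.7,   0.5]), 'size', array([96.8, 56.8]), 'ang', 81.5)
lg (3113, 'c', array([455.4,   1.4]), 'size', array([130.5,  60.7]), 'ang', 86.2)
go [0.4535, 0.0005, 0.043, 81.6] -> [  0.2   0.8 101.9] turn 0.08 clock 18.65 w 85.5 g 0.0 ft [0.1 0.2 0.4]
```

>>> send_rows --targets '[[[0, 1, 40, 0], [0, 1, 75, 0], [0, 1, 95, 0], [0, 1, 101, 0], [0, 1, 101, 0], [0, 1, 101, 0]]]'

```text
clock: 19.4
ee_pos: [0.4529, -0.0002, 0.0441]
eef_rot: [[0.145, 0.989, 0.002], [0.989, -0.145, 0.0], [0.0, 0.002, -1.0]]
ft_force: [0.8, -0.9, 0.8]
gripper_width: 0.0854
gripper_force: 0.0
```

>>> send_rows --targets '[[[0, 0, 0, 0], [0, 0, 0, 0], [0, 0, 0, 0], [0, 0, 0, 0], [0, 0, 0, 0], [0, 0, 0, 0]]]' --fingers -1 --force 40

```text
clock: 20.15
ee_pos: [0.4525, -0.0003, 0.044]
eef_rot: [[0.146, 0.989, 0.001], [0.989, -0.146, 0.0], [0.0, 0.001, -1.0]]
ft_force: [-2.6, -0.0, 9.5]
gripper_width: 0.0549
gripper_force: 40.8
```

>>> send_rows --targets '[[[0, 0, -3, 0], [0, 0, -10, 0], [0, 0, -30, 0], [0, 0, -60, 0], [0, 0, -90, 0], [0, 0, -105, 0], [0, 0, -105, 0]]]'

```text
clock: 21.02
ee_pos: [0.4525, -0.0003, 0.1489]
eef_rot: [[0.145, 0.989, 0.002], [0.989, -0.145, -0.0], [0.0, 0.002, -1.0]]
ft_force: [-0.0, -0.4, -1.0]
gripper_width: 0.0547
gripper_force: 42.8
```

```bash
python3 - <<'E'
from h import *
go(.4502,.3061,.12,89.05)
im,Q,st=shot("side"); z=st["ee_pos"][2]
s=Q[(abs(Q[...,0]-st["ee_pos"][0])<.022)&(abs(Q[...,1]-st["ee_pos"][1])<.05)&(Q[...,2]>z-.035)&(Q[...,2]<z+.01)]
print(z,np.round(np.percentile(s[:,2],[0,2,5,10]),4))
print("lg",fitrect(Q,.38,.54,-.12,.11,.029,.038))
E
```

```text
go [0.4502, 0.3061, 0.12, 89.05] -> [302.8 -46.9  28.9] turn -7.41 clock 21.02 w 54.7 g 42.8 ft [-0.  -0.4 -1. ]
0.14893534096354627 [0.1361 0.1376 0.1384 0.1403]
lg (1267, 'c', array([454.3,  -1.8]), 'size', array([125.4,  60. ]), 'ang', 86.2)
```

>>> send_rows --targets '[[[20, -3, 0, -1], [60, -9, 0, -3], [110, -17, 0, -5], [165, -25, 0, -7.4], [220, -34, 0, -7.4], [265, -41, 10, -7.4], [295, -46, 22, -7.4], [303, -47, 29, -7.4], [303, -47, 29, -7.4], [303, -47, 29, -7.4]]]'

```text
clock: 22.32
ee_pos: [0.4494, 0.3051, 0.119]
eef_rot: [[0.018, 1.0, -0.001], [1.0, -0.018, -0.001], [-0.001, -0.001, -1.0]]
ft_force: [0.2, -0.3, -1.4]
gripper_width: 0.055
gripper_force: 42.7
```

```bash
python3 - <<'E'
from h import *
im,Q,st=shot("wrist"); z=st["ee_pos"][2]
print("top",fitrect(Q,.36,.54,.2,.42,z+.008,z+.017)); print("gm",fitrect(Q,.38,.52,.22,.39,.0055,.012))
go(.4502,.3061,.0165,89.05)
E
```

```text
top (30400, 'c', array([452. , 306.2]), 'size', array([97.1, 61.6]), 'ang', 89.1)
gm (500, 'c', array([451. , 352.5]), 'size', array([32. , 90.3]), 'ang', 89.3)
go [0.4502, 0.3061, 0.0165, 89.05] -> [  0.9   0.6 102.8] turn -0.07 clock 22.38 w 54.9 g 42.7 ft [ 0.  -0.1 -0.8]
```

>>> send_rows --targets '[[[0.3, 0, 40, 0], [0.5, 0, 75, 0], [0.5, 0, 95, 0], [0.5, 0, 101, 0], [0.5, 0, 102, 0], [0.5, 0, 102, 0]]]'

```text
clock: 23.12
ee_pos: [0.4502, 0.307, 0.0182]
eef_rot: [[0.017, 1.0, 0.001], [1.0, -0.017, 0.001], [0.001, 0.001, -1.0]]
ft_force: [0.0, 0.1, -1.0]
gripper_width: 0.0546
gripper_force: 42.7
```

>>> send_rows --targets '[[[0, 0, 1, 0], [0, 0, 2, 0], [0, 0, 2, 0]]]'

```text
clock: 23.5
ee_pos: [0.4495, 0.3068, 0.0153]
eef_rot: [[0.017, 1.0, 0.0], [1.0, -0.017, 0.0], [0.0, 0.0, -1.0]]
ft_force: [-0.5, 0.2, -1.1]
gripper_width: 0.0548
gripper_force: 42.7
```

>>> send_rows --targets '[[[0, 0, 0.5, 0], [0, 0, 1, 0], [0, 0, 1, 0]]]'

```text
clock: 23.88
ee_pos: [0.4495, 0.3068, 0.0141]
eef_rot: [[0.017, 1.0, -0.0], [1.0, -0.017, -0.0], [-0.0, -0.0, -1.0]]
ft_force: [0.2, -0.1, -1.1]
gripper_width: 0.055
gripper_force: 42.7
```

>>> send_rows --targets '[[[0, 0, 0.7, 0], [0, 0, 1.4, 0], [0, 0, 1.4, 0]]]'

```text
clock: 24.25
ee_pos: [0.4495, 0.3068, 0.013]
eef_rot: [[0.017, 1.0, -0.0], [1.0, -0.017, -0.0], [-0.0, -0.0, -1.0]]
ft_force: [-1.6, -0.4, 4.4]
gripper_width: 0.0545
gripper_force: 43.3
```

>>> send_rows --targets '[[[0, 0, -0.4, 0], [0, 0, -0.4, 0], [0, 0, -0.4, 0], [0, 0, -0.4, 0], [0, 0, -15, 0], [0, 0, -50, 0], [0, 0, -100, 0], [0, 0, -150, 0], [0, 0, -180, 0]]]' --fingers 1

```text
clock: 25.38
ee_pos: [0.4502, 0.3073, 0.1966]
eef_rot: [[0.017, 1.0, 0.003], [1.0, -0.017, 0.002], [0.002, 0.003, -1.0]]
ft_force: [2.3, 0.9, -0.5]
gripper_width: 0.0854
gripper_force: 0.0
```

```bash
python3 - <<'E'
from h import *
im,Q,st=shot("wrist"); cv2.imwrite("pics/w7.png",im["color"])
print("med",fitrect(Q,.38,.52,.22,.39,.020,.030)); print("gm",fitrect(Q,.38,.52,.22,.39,.0055,.012))
go(.4553,.0015,.13,86.2)
E
```

```text
med (6664, 'c', array([449.4, 307.9]), 'size', array([96.3, 56.6]), 'ang', 88.7)
gm (1386, 'c', array([450.5, 304.4]), 'size', array([127.9,  90.6]), 'ang', 89.2)
go [0.4553, 0.0015, 0.13, 86.2] -> [-306.9    8.5   68.3] turn 2.84 clock 25.43 w 85.5 g 0.0 ft [1.8 1.1 2.7]
```

>>> send_rows --targets '[[[-25, 1, 0, 0], [-70, 2, 0, 1], [-125, 4, 0, 2.8], [-180, 5, 0, 2.8], [-235, 7, 10, 2.8], [-280, 8, 40, 2.8], [-307, 8.5, 68, 2.8], [-307, 8.5, 68, 2.8], [-307, 8.5, 68, 2.8]]]'

```text
clock: 26.55
ee_pos: [0.4533, 0.0001, 0.1257]
eef_rot: [[0.066, 0.998, 0.001], [0.998, -0.066, 0.0], [0.0, 0.001, -1.0]]
ft_force: [-0.6, 0.9, -0.1]
gripper_width: 0.0859
gripper_force: 0.0
```

```bash
python3 - <<'E'
from h import *
im,Q,st=shot("wrist")
print("lg",fitrect(Q,.38,.54,-.12,.11,.029,.038))
go(.4553,.0015,.021,86.2)
E
```

```text
lg (16291, 'c', array([455.4,   1.1]), 'size', array([130.7,  60.9]), 'ang', 86.2)
go [0.4553, 0.0015, 0.021, 86.2] -> [  1.2   1.5 104.9] turn 0.06 clock 26.6 w 85.5 g 0.0 ft [ 0.8 -0.1 -0.1]
```

>>> send_rows --targets '[[[1, 2, 40, 0], [1, 2, 75, 0], [1, 2, 97, 0], [1, 2, 104, 0], [1, 2, 104, 0], [1, 2, 104, 0]]]'

```text
clock: 27.35
ee_pos: [0.4558, 0.0008, 0.0218]
eef_rot: [[0.065, 0.998, 0.002], [0.998, -0.065, 0.0], [0.0, 0.002, -1.0]]
ft_force: [0.2, -0.5, -0.0]
gripper_width: 0.0855
gripper_force: 0.0
```

>>> send_rows --targets '[[[0, 0, 0, 0], [0, 0, 0, 0], [0, 0, 0, 0], [0, 0, 0, 0], [0, 0, 0, 0], [0, 0, 0, 0]]]' --fingers -1 --force 45

```text
clock: 28.1
ee_pos: [0.4555, 0.0005, 0.0217]
eef_rot: [[0.066, 0.998, 0.001], [0.998, -0.066, 0.0], [0.0, 0.001, -1.0]]
ft_force: [-1.7, 0.7, 10.3]
gripper_width: 0.0586
gripper_force: 45.9
```

>>> send_rows --targets '[[[0, 0, -3, 0], [0, 0, -10, 0], [0, 0, -30, 0], [0, 0, -60, 0], [0, 0, -90, 0], [0, 0, -105, 0], [0, 0, -105, 0]]]'

```text
clock: 28.98
ee_pos: [0.4555, 0.0005, 0.1265]
eef_rot: [[0.066, 0.998, 0.002], [0.998, -0.066, 0.0], [0.0, 0.002, -1.0]]
ft_force: [-0.0, 0.6, -1.3]
gripper_width: 0.0583
gripper_force: 48.8
```

```bash
python3 - <<'E'
from h import *
go(.6238,-.1454,.10,85.35)
im,Q,st=shot("side"); z=st["ee_pos"][2]
s=Q[(abs(Q[...,0]-st["ee_pos"][0])<.022)&(abs(Q[...,1]-st["ee_pos"][1])<.065)&(Q[...,2]>z-.035)&(Q[...,2]<z+.01)]
print(z,np.round(np.percentile(s[:,2],[0,2,5,10]),4))
E
```

```text
go [0.6238, -0.1454, 0.1, 85.35] -> [-134.6  177.5   26.9] turn 0.88 clock 28.98 w 58.3 g 48.8 ft [-0.   0.6 -1.3]
0.12653039463740093 [0.1125 0.115  0.1178 0.1213]
```

>>> send_rows --targets '[[[-12, 16, 0, 0], [-40, 53, 0, 0.4], [-75, 99, 0, 0.9], [-105, 138, 0, 0.9], [-128, 169, 12, 0.9], [-134.6, 177.5, 27, 0.9], [-134.6, 177.5, 27, 0.9], [-134.6, 177.5, 27, 0.9]]]'

```text
clock: 30.02
ee_pos: [0.6222, -0.1448, 0.0982]
eef_rot: [[0.081, 0.997, -0.002], [0.997, -0.081, 0.001], [0.0, -0.002, -1.0]]
ft_force: [-0.5, -0.2, -0.3]
gripper_width: 0.0585
gripper_force: 48.8
```

```bash
python3 - <<'E'
from h import *
im,Q,st=shot("wrist"); z=st["ee_pos"][2]
print("top",fitrect(Q,.54,.72,-.25,-.03,z+.008,z+.017)); print("gl",fitrect(Q,.55,.7,-.24,-.045,.0055,.012))
go(.6238,-.1454,.0165,85.35)
E
```

```text
top (40287, 'c', array([ 624., -138.]), 'size', array([118.8,  63.8]), 'ang', 85.4)
gl (374, 'c', array([629.5, -76. ]), 'size', array([18.3, 94.9]), 'ang', 85.0)
go [0.6238, -0.1454, 0.0165, 85.35] -> [-0.5  1.4 82.3] turn 0.02 clock 30.07 w 58.5 g 48.8 ft [-0.5  0.2 -1.5]
```

>>> send_rows --targets '[[[-1, 0.8, 30, 0], [-1.8, 0.8, 58, 0], [-1.8, 0.8, 73, 0], [-1.8, 0.8, 80, 0], [-1.8, 0.8, 82, 0], [-1.8, 0.8, 82, 0], [-1.8, 0.8, 82, 0]]]'

```text
clock: 30.95
ee_pos: [0.6244, -0.1474, 0.0175]
eef_rot: [[0.081, 0.997, 0.001], [0.997, -0.081, -0.0], [-0.0, 0.001, -1.0]]
ft_force: [0.1, 1.4, -1.7]
gripper_width: 0.0583
gripper_force: 48.8
```

>>> send_rows --targets '[[[0, 0, 1, 0], [0, 0, 2, 0], [0, 0, 2, 0]]]'

```text
clock: 31.32
ee_pos: [0.6238, -0.1472, 0.0147]
eef_rot: [[0.081, 0.997, -0.0], [0.997, -0.081, 0.0], [0.0, -0.0, -1.0]]
ft_force: [0.4, -0.0, -0.4]
gripper_width: 0.0584
gripper_force: 48.8
```

>>> send_rows --targets '[[[0, 0, 0.5, 0], [0, 0, 1, 0], [0, 0, 1, 0]]]'

```text
clock: 31.7
ee_pos: [0.6238, -0.1473, 0.0139]
eef_rot: [[0.081, 0.997, -0.0], [0.997, -0.081, 0.0], [0.0, -0.0, -1.0]]
ft_force: [-0.8, -0.4, 1.1]
gripper_width: 0.0582
gripper_force: 49.0
```

>>> send_rows --targets '[[[0, 0, 0.4, 0], [0, 0, 0.6, 0], [0, 0, 0.6, 0]]]'

```text
clock: 32.08
ee_pos: [0.6239, -0.1473, 0.0138]
eef_rot: [[0.081, 0.997, 0.0], [0.997, -0.081, 0.0], [0.0, 0.0, -1.0]]
ft_force: [-2.1, 0.4, 7.4]
gripper_width: 0.0586
gripper_force: 49.7
```

>>> send_rows --targets '[[[0, 0, -0.4, 0], [0, 0, -0.4, 0], [0, 0, -0.4, 0], [0, 0, -0.4, 0], [0, 0, -15, 0], [0, 0, -50, 0], [0, 0, -100, 0], [0, 0, -150, 0], [0, 0, -200, 0], [0, 0, -230, 0]]]' --fingers 1

```text
clock: 33.33
ee_pos: [0.6247, -0.1474, 0.2475]
eef_rot: [[0.081, 0.997, 0.004], [0.997, -0.081, -0.001], [-0.001, 0.004, -1.0]]
ft_force: [1.3, -0.1, -0.4]
gripper_width: 0.0851
gripper_force: 0.0
```

```bash
python3 - <<'E'
from h import *
im,Q,st=shot("wrist"); cv2.imwrite("pics/w8.png",im["color"])
print("lg",fitrect(Q,.55,.7,-.24,-.045,.020,.030)); print("gl",fitrect(Q,.55,.7,-.24,-.045,.0055,.012))
print("weight",fitrect(Q,.42,.52,-.32,-.25,.034,.044)); 
im,Q,st=shot("scene"); cv2.imwrite("pics/s9.png",im["color"])
print("tin",fitrect(Q,.56,.66,-.05,.06,.028,.045),"sm",fitrect(Q,.57,.70,.10,.24,.020,.030),"med",fitrect(Q,.38,.52,.22,.39,.020,.030))
E
```

```text
lg (7404, 'c', array([ 623.7, -146.8]), 'size', array([130.5,  60.9]), 'ang', 85.2)
gl (1207, 'c', array([ 623.7, -146.4]), 'size', array([160.9,  94.7]), 'ang', 85.2)
weight 0
tin (517, 'c', array([613.9,   3.5]), 'size', array([57.9, 61.5]), 'ang', 42.3) sm (458, 'c', array([633.9, 168.7]), 'size', array([63.6, 51.6]), 'ang', 81.6) med (539, 'c', array([451.2, 306.5]), 'size', array([98. , 57.2]), 'ang', 88.9)
```

View pics/s9.png

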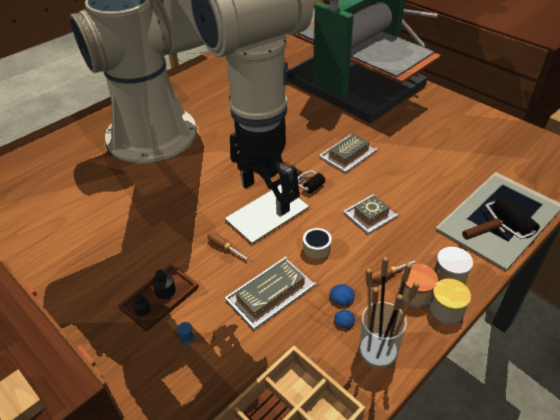

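View pics/w8.png

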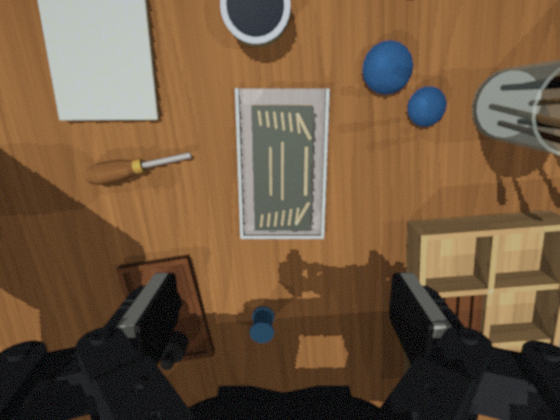

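The weight stands in the tray at (162,285) in the scene view. All three blocks lie square and face up in their galleys at (270,290), (370,210) and (349,151). The tin and brayer are where they were.

```bash
python3 -c "
from workcell import ctrl
print(ctrl.job_done())"
```

```text
the job is handed in; nothing more can be done
None
```

The job is done and handed in at about 33 s: the weight stands in its tray beside the smaller one, all three blocks lie face up and square in their own galleys, and the ink tin and brayer were not disturbed.

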